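# Hold the bolt head behind the bracket while the lathe runs its wing nut on

## Task

Push the saddle along the lathe bed towards the headstock until its ball clicks into the notch there, where the slowly turning driver in the chuck takes up the wing nut. The bolt then only spins with the nut, so reach down into the narrow gap of the bracket, grip the bolt's hex head between the fingers and hold it from turning, so that the nut runs along the thread. Once the nut has run on for a couple of seconds, finish while still holding the head still, nut running and saddle in its notch; never touch the turning chuck or driver, and leave the loose things on the bench alone.

Things in the scene. Friction and masses are not known exactly. Their poses are not given: they have to be found in the camera images.
- lathe: Bench-top wood lathe, fixed, standing across in front of the robot; place and yaw (to 12 degrees) vary. Origin on the bench under the bed's middle; y runs along the bed to the headstock, x across it away from the robot, z up. Bed 120 mm wide, top at 80 mm. Spindle axis 205 mm above the bench at x = 0. Tailstock beyond y = -0.265, up to 240 mm high.
- headstock_face (a point): Middle of the top edge of the headstock's chuck side, 302 mm above the bench. The headstock is a grey box 170 mm wide across the bed, 185 mm long from here away from the chuck, with a cover up to 325 mm.
- saddle (a joint): Travel in m of the saddle along the bed, growing towards the headstock. Starts at 0.02 to 0.08. Takes 4 to 6 N to slide. A sprung ball under its plunger rolls on a notched index bar: notches at 0.000 and, the one meant, 0.160. The ball pulls it true within 4 mm of a notch (15 N to leave); a stop ends the travel at 0.164, from where it springs back to 0.160 when let go.
- plunger_knob (a point): Top of the round black knob of the saddle's index plunger, 27 mm diameter, 160 mm above the bench, at the far side of the bed, level along the bed with the front cheek of the bracket. The ball under it cannot be reached.
- push_face (a point): Middle of the bracket's rear face (away from the headstock), 190 mm above the bench, over the bed's middle line. Push here, towards the headstock. This face of the rear cheek is flat, 70 mm wide, free from 110 to 234 mm above the bench. Behind it the saddle's dark slide, its top 107 mm above the bench, goes on for 48 mm.
- gap (a point): Middle of the bracket's gap, level with the tops of its cheeks, 234.5 mm above the bench. The bracket stands on the saddle: a U of two upright steel cheeks across the bed, 70 mm wide, 8 mm thick, with 46 mm clear between them, open above and at both sides; floor of the gap 114 mm above the bench.
- bolt: M16 bolt through the front cheek, free to turn. Origin: middle of its hex head, inside the gap, on the spindle axis, 205 mm above the bench, 37 mm beyond push_face along the bed, 17 mm from the front cheek (on which lies a 3 mm washer, 30 mm diameter), 29 from the rear one. Head 24 mm across flats, 28 mm over corners, 10 mm thick along the axis. Its y axis is the bolt axis, towards the headstock.
- nut (a joint): Turn in rad of the wing nut (wings 62 mm across, on the bolt's headstock end) on the bolt's thread. In the notch the driver's pins meet the wings within 5 s and turn nut and bolt together at 0.5 rad/s. Once the head is gripped (40 N will do, however its flats stand; the thread drags with 0.12 N m) the bolt stops and this value grows by 0.4 rad/s; the nut does not come tight in the job's time.
- roller (a point): Middle of the rubber roller (62 mm diameter, 24 mm wide) at the far end of the roller arm, 150 mm across the bed from the bolt's axis and level with it. The arm is a level slotted wooden slat, 22 mm thick, 44 mm high, bolted to the headstock side of the front cheek; it ends 50 mm before the bolt's axis on the robot's side. Both ride on the saddle.
- chuck: The chuck with its two-pin wing-nut driver, turning all the time at 0.6 rad/s: do not touch. Origin on the spindle axis at the face of the driver's disc (68 mm diameter; its two pins reach 20 mm towards the saddle), 83 mm beyond the bolt head's middle when the saddle is in its notch. The chuck behind it is 94 mm in diameter. Its y axis is the spindle axis.
- spare_roller: Spare rubber roller lying on the bench, 62 mm diameter, 24 mm high. Leave alone. Origin at its underside.
- blank: Wooden ring blank on the bench, 100 mm diameter, 30 mm high. Leave alone. Origin at its underside.
- spanner: Steel spanner, 170 mm long, lying on the bench on the robot's side of the lathe. Leave alone.
- glue: White bottle with a black cap, 48 mm diameter, 120 mm high, on the bench beyond the lathe. Leave alone. Origin at its underside.

How it is judged (in metres and radians):
On the way, in this order (a step that is already met when the one before it is completed fails the run):
1. the saddle is in the notch by the headstock (value of joint saddle between 0.157 and 0.163 m), for 0.3 s.
2. the bolt head is gripped and stands still while the driver runs the nut on (contact force between the fingers and bolt above 8 N and distance between the grasp point and bolt below 0.02 m and angular speed of bolt below 0.1 rad/s and velocity of joint nut above 0.1 rad/s), for 0.5 s.
At the end, for the whole second after the job is handed in: The saddle is within 3 mm of the notch at 0.160; the fingers hold the bolt head (more than 8 N, TCP within 20 mm of its middle) and it stands still (under 0.1 rad/s) while the nut keeps running on (over 0.1 rad/s, at least 0.3 rad in all) (all of step 1 and all of step 2 and value of joint nut above 0.3 rad); the arm keeps its last pose, push and grip.
It fails at once if the turning chuck or driver is touched (contact force between any of the fingers, the arm and chuck above 1 N).
It fails at once if a bystander on the bench is disturbed (distance of any of spare_roller, blank, spanner, glue from where it was at the start of the episode above 0.015 m).
It also fails if it takes over 53 s, if anything falls off the work surface, if the arm or the gripper's body presses on something with over 40 N, if the wrist force passes 120 N, or if a joint passes its speed limit or range.

## Robot

A 7-joint arm with a two-finger parallel gripper is mounted at the origin on the work surface. World frame = base frame: x ahead of the robot, y to its left, z up, the work surface at z = 0. Lengths are in mm, angles in rad, forces in N, time in s.
With the tool pointing down it reaches from about 350 to 900 mm from the base axis. Payload 8.1 kg.
Tool frame: the origin (TCP) lies between the finger pads, 19 mm behind the fingertips; this is the grasp point; z points along the fingers, y is the line along which they close (so a half turn about z gives the same grasp; the last joint's range is limited). The gripper opens to 92 mm and grips with 3 to 60 N. Pads are 19 mm wide; open, the fingers measure 130 mm over their backs; the gripper's body (75 mm by 190 mm) begins 47 mm behind the grasp point.
Start: joints at [-1.424, 0.434, 0.025, 1.573, -0.012, 1.134, -0.075], TCP at [154.533, 605.607, 245.542] pointing down, gripper open.
Joint ranges: [-2.62, 2.62], [-0.44, 2.09], [-1.27, 1.32], [0.08, 2.57], [-1.32, 4.46], [0.12, 2], [-2.74, 2.74]. Speed limits (rad/s): [2.22, 2.22, 3.01, 3.01, 3.14, 3.14, 3.14].

## Interface

Orientations are given as a rotation vector (axis times angle).
In Python, from workcell import ctrl gives the robot as it stands. The module is installed in compiled form; this text tells all that it offers. Calls block until the motion is done:
- ctrl.move_pose(position, orientation): joint-space move of the TCP to a pose.
- ctrl.move_l(position, velocity=150, rot=None): straight line of the TCP; rot=None keeps the orientation; velocity is the mean speed in mm/s.
- ctrl.move_j(angles): joint-space move.
- ctrl.set_gripper(opening, grasp_force=None): finger opening in mm; grasp_force is the grip in N (None keeps the last); returns when the fingers have stopped.
- ctrl.dwell(seconds).
- ctrl.solve_ik(position, orientation): joint angles nearest the present ones, or None.
- ctrl.get_state(): the state.
- ctrl.get_image(name): name is "scene" or "top" or "wrist"; returns a dict with "color" (384x512x3 uint8, red, green, blue), "fx", "fy", "cx", "cy" (pixels), "dist" ([k1, k2, p1, p2, k3] as OpenCV has them; the pictures are not rectified), "cam_to_world" (4x4, takes a point from camera to world coordinates). Camera axes: x right, y down, z forward; pixel columns grow to the right and rows downward; lengths in mm; the calibration is good to about 2 mm. A picture is of the moment at which its call begins. There is no depth.
A pose or a line that the arm cannot do raises ctrl.MotionError and nothing moves.
- ctrl.hand_in(): hands the job in; it is judged then, once.
The state is a dict: "t": time; "joints": joint angles; "joint_vel": joint speeds; "joint_efforts": joint torques, N m; "tool_pos": TCP position; "eef_rot": TCP orientation; "force": force on the tool from outside, world axes, zero at the start; "wrist_torque": the same for the moment, N m; "grip_width": finger opening in mm; "grip_force": force on a finger pad.
Only numpy, scipy, OpenCV 4.12 (cv2) and the standard library are available. Lean on these libraries where they do the work, as an engineer would, in place of code of your own. Each camera call takes 0.05 s, during which the arm holds its last target. There are 200 camera calls.

## Working session

There is one attempt and no reset: what is moved stays moved. The work goes in short steps, each a Python script; the robot and the scene stay as the last script left them, time stands still between calls to the robot, and variables do not carry over. Pictures are saved under pics/ and viewed, at most 10 in all, crops included, and the job is handed in when it is done.

```bash
mkdir -p pics
python3 - <<'E'
from workcell import ctrl
import cv2,pickle,numpy as np
d={}
for n in("scene","top","wrist"):
    i=ctrl.get_image(n);d[n]=i;cv2.imwrite(f"pics/{n}0.png",i["color"][:,:,::-1])
    print(n,i["fx"],i["cx"],i["cy"],i["dist"],np.round(i["cam_to_world"],3).tolist())
pickle.dump(d,open("d0.pkl","wb"))
c=np.hstack([cv2.resize(d[n]["color"][:,:,::-1],(400,300)) for n in("scene","wrist")])
t=cv2.resize(d["top"]["color"][:,:,::-1],(800,600))
cv2.imwrite("pics/a.png",c);cv2.imwrite("pics/b.png",t)
s=ctrl.get_state();print(s)
E
```

```text
scene 377.96421415682977 250.9405232139743 193.7999759255095 [-0.08472303  0.          0.          0.          0.        ] [[-0.258, 0.694, -0.672, 1187.367], [0.966, 0.176, -0.189, 243.869], [-0.013, -0.698, -0.716, 843.39], [0.0, 0.0, 0.0, 1.0]]
top 491.35482073531045 255.85229770365638 189.20981597300224 [-0.12753034  0.          0.          0.          0.        ] [[-0.001, -0.991, 0.134, 381.2], [-1.0, 0.001, 0.006, 58.345], [-0.006, -0.134, -0.991, 1460.76], [0.0, 0.0, 0.0, 1.0]]
wrist 275.49022948359595 258.51196816359004 190.07800837500895 [-0.00910884  0.          0.          0.          0.        ] [[0.248, 0.935, 0.255, 85.687], [0.969, -0.239, -0.065, 622.897], [-0.0, 0.263, -0.965, 384.374], [0.0, 0.0, 0.0, 1.0]]
{'t': 0.15, 'joints': array([-1.4236191 ,  0.4350623 ,  0.02499613,  1.57386345, -0.01157184,
        1.13401017, -0.0751434 ]), 'joint_vel': array([ 0.00110643, -0.00186746, -0.00111007, -0.00012246,  0.00049431,
        0.00072156, -0.00026389]), 'joint_efforts': array([ 1.73581881e-03, -6.68269444e+01,  9.85872187e-01, -3.14697039e+01,
       -6.05139183e-02,  3.93714267e-02,  1.31082884e-04]), 'tool_pos': array([154.46815445, 605.24183112, 244.93543308]), 'eef_rot': array([-3.91516064e-01, -3.11709547e+00,  1.88355412e-03]), 'force': array([-0.10991311, -0.7210095 , -0.65862065]), 'wrist_torque': array([ 0.03850627, -0.03516094, -0.05857244]), 'grip_force': 0.0, 'grip_width': 91.82719864839792}
```

View pics/a.png

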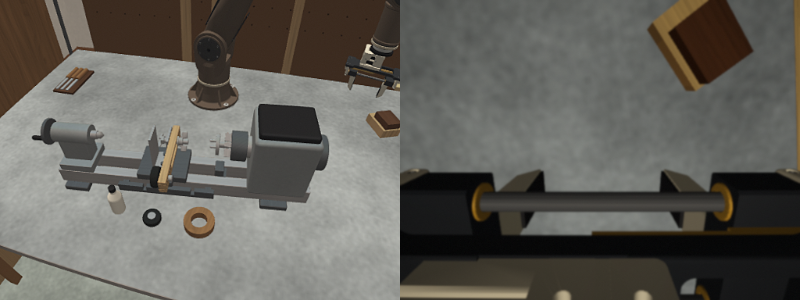

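View pics/b.png

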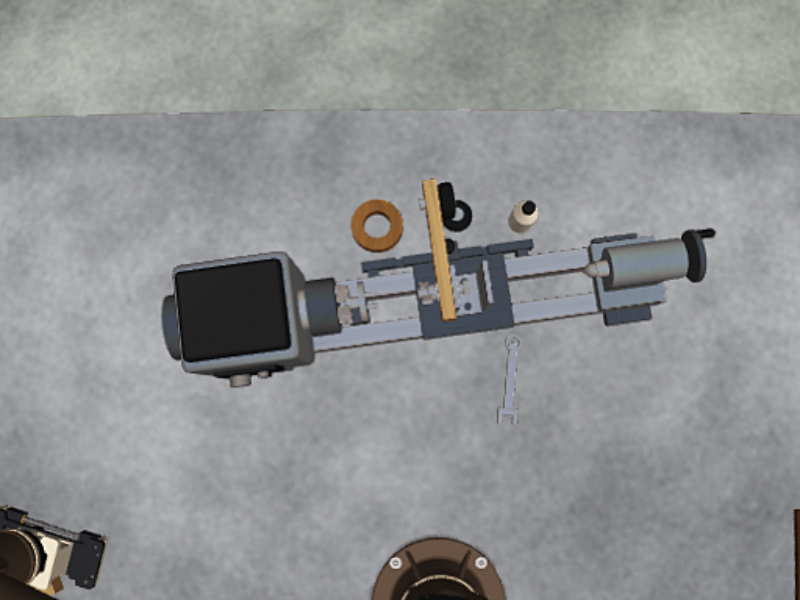

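```bash
cat > h.py <<'E'
import cv2,numpy as np,pickle
def ray(i,px):
    K=np.array([[i["fx"],0,i["cx"]],[0,i["fy"],i["cy"]],[0,0,1.]])
    p=cv2.undistortPoints(np.array(px,float).reshape(-1,1,2),K,np.array(i["dist"])).reshape(-1,2)
    T=np.array(i["cam_to_world"]);d=np.c_[p,np.ones(len(p))]@T[:3,:3].T
    return T[:3,3],d
def plane(i,px,z):
    o,d=ray(i,px);return (o+d*((z-o[2])/d[:,2])[:,None])
def proj(i,P):
    K=np.array([[i["fx"],0,i["cx"]],[0,i["fy"],i["cy"]],[0,0,1.]])
    W=np.linalg.inv(np.array(i["cam_to_world"]))
    return cv2.projectPoints(np.array(P,float).reshape(-1,1,3),cv2.Rodrigues(W[:3,:3])[0],W[:3,3],K,np.array(i["dist"]))[0].reshape(-1,2)
E
python3 - <<'E'
from h import *
d=pickle.load(open("d0.pkl","rb"));t=d["top"]["color"];s=d["scene"]["color"]
a=cv2.resize(t[140:225,205:365],(800,425),interpolation=cv2.INTER_CUBIC)
b=cv2.resize(s[145:250,170:340],(800,494),interpolation=cv2.INTER_CUBIC)
cv2.imwrite("pics/c.png",a[:,:,::-1]);cv2.imwrite("pics/e.png",b[:,:,::-1])
# cover
for n,i in d.items():
    if n=="wrist":continue
    m=(i["color"].max(2)<50).astype(np.uint8)
    m=cv2.morphologyEx(m,cv2.MORPH_OPEN,np.ones((5,5)))
    c=max([c for c in cv2.findContours(m,0,2)[0]],key=cv2.contourArea)
    print(n,cv2.contourArea(c),cv2.boundingRect(c))
    if n=="top":
        p=plane(i,c[:,0].astype(float),325);r=cv2.minAreaRect(p[:,:2].astype(np.float32));print(r,cv2.boxPoints(r))
E
```

```text
scene 3387.5 (330, 133, 82, 51)
top 3894.0 (112, 166, 74, 65)
((513.7991943359375, 317.45294189453125), (138.32525634765625, 163.87887573242188), 7.8682637214660645) [[434.07056 389.1529 ]
 [456.50488 226.81685]
 [593.52783 245.75299]
 [571.0935  408.08905]]
```

View pics/c.png

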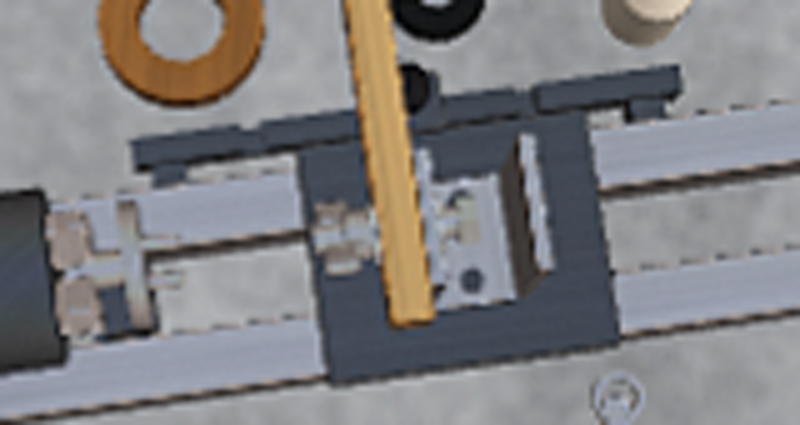

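View pics/e.png

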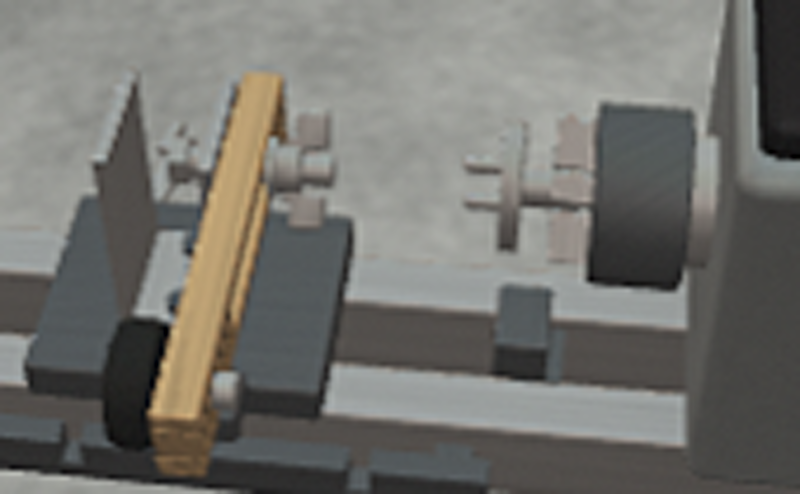

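Run:
```python
from h import *
d=pickle.load(open("d0.pkl","rb"));T=d["top"];S=d["scene"]
tp=lambda *p:[((x+.5)/5-.5+205,(y+.5)/5-.5+140) for x,y in p]
k=800/170
sp=lambda *p:[((x+.5)/k-.5+170,(y+.5)/k-.5+145) for x,y in p]
pr=lambda n,P:print(n,np.round(P[:,:2],1).tolist())
ang=lambda a,b:np.degrees(np.arctan2(*(b-a)[[1,0]]))
def line(n,i,px,z,along):
    P=plane(i,px,z);v=P[-1]-P[0];
    print(n,np.round(P[:,:2],1).tolist(), "yaw",round(np.degrees(np.arctan2(v[1],v[0]))-(90 if along=='y' else 0),2))
line("near edge",T,tp((800,312),(620,338),(330,381),(0,418)),80,'y')
line("far edge",T,tp((800,103),(590,130),(300,172),(50,208)),80,'y')
line("slide rear",T,tp((617,345),(583,113)),107,'x')
line("slide front",T,tp((330,382),(300,153)),107,'x')
line("rear cheek rear edge",T,tp((553,268),(537,135)),234.5,'x')
line("front cheek rear edge",T,tp((445,290),(431,150)),234.5,'x')
line("arm",T,tp((435,320),(388,0)),227,'x')
line("arm near end",T,tp((391,325),(435,320)),227,'y')
# scene: rear cheek top corners
line("scene rear cheek top rear edge",S,sp((135,72),(95,163)),234.5,'x')
line("scene slide rear top",S,sp((88,197),(30,370)),107,'x')
```

```text
near edge [[530.3, -242.6], [515.8, -139.4], [491.8, 24.8], [471.0, 210.7]] yaw 7.45
far edge [[651.1, -246.4], [635.2, -124.6], [611.1, 41.3], [590.6, 183.7]] yaw 8.01
slide rear [[509.2, -133.8], [640.0, -117.3]] yaw 7.18
slide front [[489.1, 25.5], [617.3, 41.6]] yaw 7.19
rear cheek rear edge [[536.2, -84.1], [604.2, -77.1]] yaw 5.84
front cheek rear edge [[525.2, -29.5], [596.6, -23.2]] yaw 5.04
arm [[510.8, -24.8], [676.2, -2.4]] yaw 7.7
arm near end [[508.3, -2.5], [510.8, -24.8]] yaw -173.6
scene rear cheek top rear edge [[534.4, -74.1], [604.8, -69.0]] yaw 4.17
scene slide rear top [[511.3, -127.7], [644.1, -109.0]] yaw 8.01
```

```bash
cat >> h.py <<'E'
from scipy.spatial.transform import Rotation as R
th=np.radians(7.75);u=np.array([-np.sin(th),np.cos(th),0]);v=np.array([np.cos(th),np.sin(th),0])
O=np.array([556.2,0,0])   # bed midline at world y=0; s measured along u from here
def P(s,z,x=0):return O+u*s+v*x+np.array([0,0,z])
def rot(sgn):return R.from_matrix(np.c_[-sgn*u,-sgn*v,[0,0,-1]]).as_rotvec()
E
python3 - <<'E'
from h import *
from workcell import ctrl
for s in(1,-1):
    for q in((-120,480),(-120,200),(30,200),(80,205)):
        j=ctrl.solve_ik(P(*q),rot(s));print(s,q,None if j is None else np.round(j,2))
E
```

```text
1 (-120, 480) [-0.6   0.41  1.16  1.29 -0.38  1.67 -2.52]
1 (-120, 200) [-0.61  0.64  1.16  1.79 -0.65  1.15 -2.25]
1 (30, 200) [-0.91  0.58  1.16  1.87 -0.6   1.1  -2.53]
1 (80, 205) [-1.01  0.57  1.16  1.87 -0.59  1.1  -2.63]
-1 (-120, 480) [-0.62  0.44  1.22  1.29 -0.41  1.68  0.66]
-1 (-120, 200) [-0.57  0.59  1.05  1.79 -0.57  1.11  0.82]
-1 (30, 200) [-0.65  0.41  0.68  1.85 -0.31  0.99  0.3 ]
-1 (80, 205) [-0.72  0.4   0.65  1.85 -0.28  0.99  0.19]
```

Run:
```python
from h import *
from workcell import ctrl
s=ctrl.get_state()
p=s["tool_pos"].copy();p[2]=480
ctrl.move_l(p,velocity=250)
j=ctrl.get_state()["joints"].copy();j[0]=0.15;ctrl.move_j(j)
s=ctrl.get_state();print(s["t"],s["tool_pos"],s["joints"].round(2))
for g in(1,-1):
    for q in((-120,480),(-120,200),(30,200),(80,205)):
        j=ctrl.solve_ik(P(*q),rot(g));print(g,q,None if j is None else np.round(j,2))
```

```text
4.3583 [ 602.33366799 -164.18790093  478.57008816] [ 0.15  0.36  0.05  1.13 -0.02  1.66 -0.07]
1 (-120, 480) [-0.6   0.41  1.16  1.29 -0.38  1.67 -2.52]
1 (-120, 200) [-0.23  0.43  0.48  1.76 -0.23  1.   -2.67]
1 (30, 200) [-0.91  0.58  1.16  1.87 -0.6   1.1  -2.53]
1 (80, 205) [-1.01  0.57  1.16  1.87 -0.59  1.1  -2.63]
-1 (-120, 480) [ 0.14  0.28 -0.04  1.23  0.01  1.63  0.24]
-1 (-120, 200) [ 0.16  0.41 -0.06  1.73  0.03  1.    0.22]
-1 (30, 200) [-0.06  0.37 -0.12  1.8   0.05  0.98 -0.07]
-1 (80, 205) [-0.13  0.36 -0.15  1.8   0.06  0.99 -0.17]
```

Run:
```python
from h import *
from workcell import ctrl
ctrl.move_pose(P(-122,330),rot(-1))
ctrl.set_gripper(20)
i=ctrl.get_image("wrist");pickle.dump(i,open("w1.pkl","wb"))
cv2.imwrite("pics/w1.png",cv2.resize(i["color"][:,:,::-1],(800,600)))
s=ctrl.get_state();print(s["t"],s["tool_pos"],s["joints"].round(2),s["force"])
```

```text
6.3 [ 572.64623069 -120.87487702  330.0031026 ] [ 0.16  0.32 -0.05  1.54  0.02  1.29  0.24] [ 0.58328352 -0.07149582 -0.21209386]
```

View pics/w1.png

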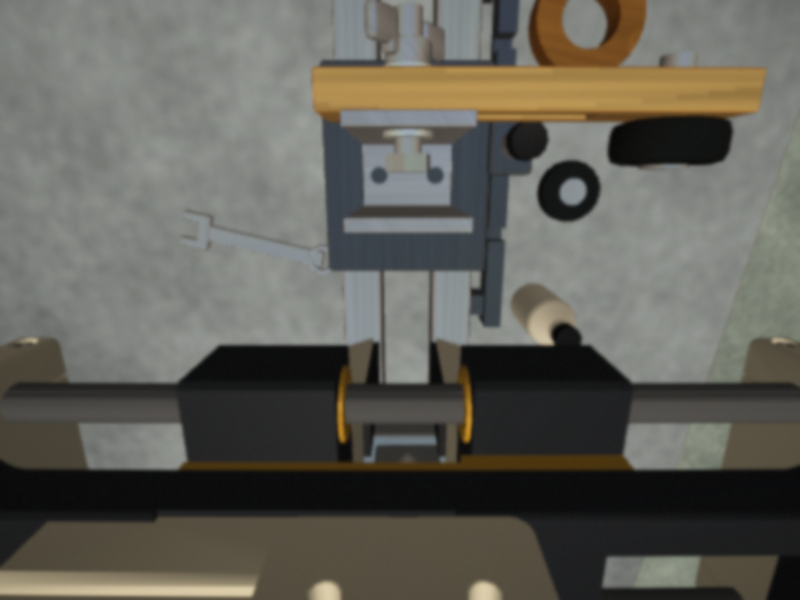

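Run:
```python
from h import *
i=pickle.load(open("w1.pkl","rb"))
f=lambda p,z:[np.round([(q-O)@u,(q-O)@v],1).tolist() for q in plane(i,[((x+.5)*.64-.5,(y+.5)*.64-.5) for x,y in p],z)*np.array([1,1,0])]
print("rear cheek",f([(343,232),(473,232),(344,219),(472,218)],234.5))
print("front cheek",f([(341,111),(476,111),(343,127),(475,127)],234.5))
print("head top",f([(389,152),(428,152),(407,172)],217))
print("slide",f([(330,269),(490,269)],107))
print("bed",f([(345,320),(470,320)],80))
```

```text
rear cheek [[-78.3, -33.5], [-78.3, 37.2], [-71.3, -32.7], [-70.8, 36.3]]
front cheek [[-17.2, -32.3], [-17.2, 36.2], [-24.8, -31.5], [-24.8, 36.0]]
head top [[-35.9, -8.7], [-35.9, 13.1], [-46.7, 1.4]]
slide [[-124.5, -63.8], [-124.6, 73.5]]
bed [[-179.4, -56.5], [-179.4, 62.5]]
```

```bash
sed -i 's/^O=.*/O=np.array([556.2,0,0])+2*v/' h.py
python3 - <<'E'
from h import *
from workcell import ctrl
S0=lambda s:(s["tool_pos"]-O)@u
ctrl.move_l(P(-112,330),velocity=100)
ctrl.move_l(P(-112,200),velocity=150)
f0=ctrl.get_state()["force"]@u
ctrl.move_l(P(-30,200),velocity=50)
s=ctrl.get_state();print(s["t"],S0(s),s["force"]@u-f0,s["force"])
t=-30
while t<60:
    t+=4;ctrl.move_l(P(t,200),velocity=40)
    s=ctrl.get_state();f=s["force"]@u-f0;print(round(s["t"],2),t,round(S0(s),1),round(f,1))
    if f<-9 or (f>-1.5):break
E
```

```text
9.3583 -29.564775830923686 0.523466066479712 [-0.85435868  0.6767904  -1.14800536]
9.61 -26 -25.3 -1.3
```

Run:
```python
from h import *
from workcell import ctrl
s=ctrl.get_state();print(s["t"],s["force"],(s["tool_pos"]-O)@u)
i=ctrl.get_image("top");S=ctrl.get_image("scene")
a=cv2.resize(i["color"][140:225,205:365],(640,340));b=cv2.resize(S["color"][145:250,170:340],(486,300))
b=cv2.copyMakeBorder(b,0,0,0,154,0);cv2.imwrite("pics/f.png",np.vstack([a,b[:255]])[:,:,::-1])
```

```text
9.6083 [-0.165996   -1.12018602 -0.25501776] -25.32344488573141
```

View pics/f.png

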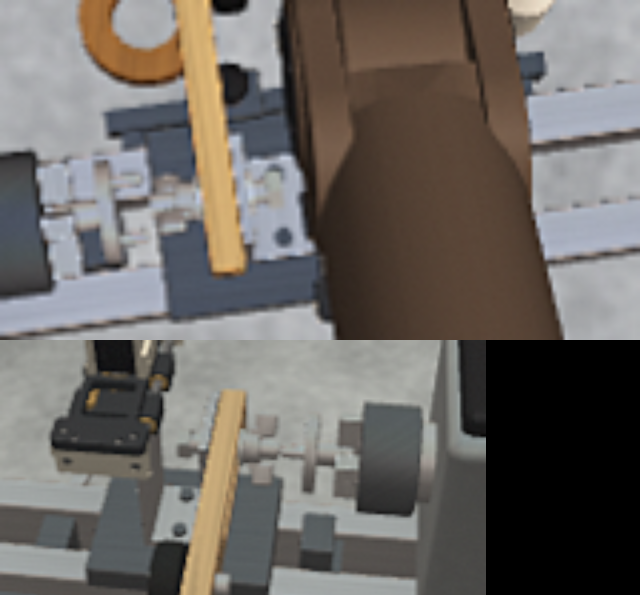

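Run:
```python
from h import *
from workcell import ctrl
t=-26
while t<5:
    t+=2 if t<-18 else 1;ctrl.move_l(P(t,200),velocity=20)
    s=ctrl.get_state();f=s["force"]@u;print(round(s["t"],2),t,round((s["tool_pos"]-O)@u,1),round(f,1))
    if f<-9:break
```

```text
9.96 -24 -23.8 -0.4
10.21 -22 -22.5 -2.6
10.46 -20 -20.0 -1.5
10.71 -18 -17.5 -1.4
10.96 -17 -16.6 -0.7
11.21 -16 -15.8 -1.7
11.46 -15 -14.8 -1.7
11.71 -14 -13.8 -0.9
11.96 -13 -12.4 0.2
12.21 -12 -12.2 -3.0
12.46 -11 -12.1 -4.9
12.71 -10 -10.3 -4.2
12.96 -9 -8.1 0.5
13.21 -8 -7.4 -0.4
13.46 -7 -6.8 -0.2
13.71 -6 -5.9 0.2
13.96 -5 -4.9 -0.1
14.21 -4 -4.5 -3.1
14.46 -3 -4.3 -4.8
14.71 -2 -4.2 -7.6
14.96 -1 -4.1 -11.6
```

Run:
```python
from h import *
from workcell import ctrl
ctrl.move_l(P(-20,200),velocity=60)
ctrl.move_l(P(-20,310),velocity=120)
ctrl.set_gripper(92)
i=ctrl.get_image("wrist");pickle.dump(i,open("w2.pkl","wb"))
cv2.imwrite("pics/w2.png",cv2.resize(i["color"][:,:,::-1],(800,600)))
s=ctrl.get_state();print(s["t"],s["tool_pos"])
```

```text
17.7583 [560.86892906 -19.57502406 309.99296715]
```

View pics/w2.png

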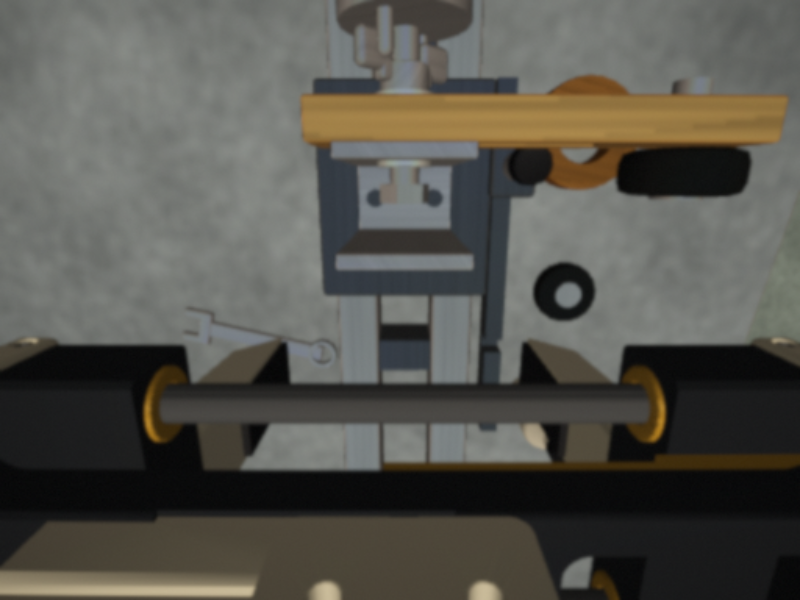

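Run:
```python
from h import *
i=pickle.load(open("w2.pkl","rb"))
f=lambda p,z:[np.round([(q-O)@u,(q-O)@v],1).tolist() for q in plane(i,[((x+.5)*.64-.5,(y+.5)*.64-.5) for x,y in p],z)*np.array([1,1,0])]
print("rear cheek",f([(336,271),(474,271),(336,255),(472,255)],234.5))
print("front cheek",f([(331,142),(478,142),(333,158),(477,158)],234.5))
print("head top",f([(387,182),(427,182),(405,204)],217))
```

```text
rear cheek [[6.2, -35.0], [6.2, 35.3], [14.4, -34.7], [14.4, 33.9]]
front cheek [[68.3, -34.8], [68.3, 34.6], [61.1, -34.2], [61.1, 34.4]]
head top [[50.0, -9.2], [50.0, 11.7], [38.7, 0.2]]
```

Run:
```python
from h import *
from workcell import ctrl
ctrl.move_l(P(41,310),velocity=100)
ctrl.move_l(P(41,205),velocity=80)
s=ctrl.get_state();print(s["t"],s["tool_pos"],s["force"])
ctrl.set_gripper(45,45)
s=ctrl.get_state();print(s["t"],s["force"],s["grip_width"])
ctrl.set_gripper(15,45)
for k in range(4):
    s=ctrl.get_state();print(s["t"],s["force"].round(1),s["wrist_torque"].round(2),s["grip_width"],s["grip_force"]);ctrl.dwell(.7)
i=ctrl.get_image("wrist");a=i["color"];ctrl.dwell(.6);b=ctrl.get_image("wrist")["color"]
sc=ctrl.get_image("scene")["color"]
c=lambda x:cv2.resize(x[0:192,150:350],(400,384))
cv2.imwrite("pics/g.png",np.hstack([c(a),c(b)])[:,:,::-1]);cv2.imwrite("pics/sc.png",cv2.resize(sc[120:250,170:360],(800,547))[:,:,::-1])
```

```text
19.975 [552.99082623  40.98616962 205.51503795] [0.37143652 0.30899769 0.47808869]
20.875 [-0.42715863 -0.41369746 -0.162705  ] 44.79506612106026
21.3583 [-0.  -0.   0.7] [-0.1  -0.15 -0.05] 22.96436639381665 44.999976279214025
22.0583 [ 0.9 -0.2 -0.2] [ 0.02 -0.25  0.02] 23.008803524547318 44.999777865596116
22.7583 [ 1.4 -0.2 -0.8] [ 0.02 -0.43 -0.01] 23.083536199393357 44.99982265289873
23.4583 [ 2.7  0.3 -0.5] [ 0.01 -0.51 -0.03] 23.290064935889333 44.99985155649483
```

View pics/g.png

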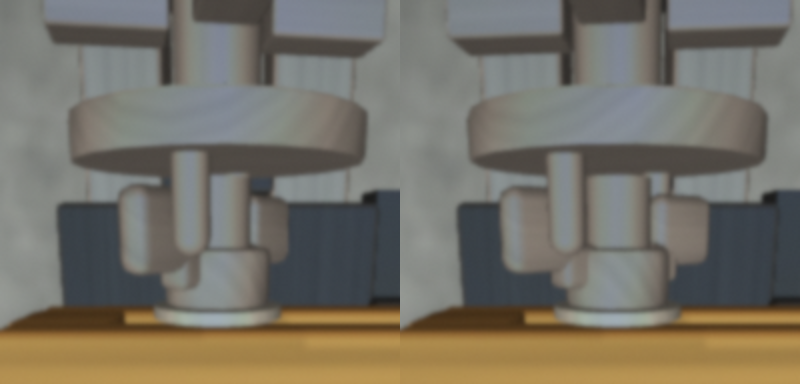

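Run:
```python
from h import *
from workcell import ctrl
for k in range(5):
    s=ctrl.get_state();print(s["t"],s["tool_pos"].round(2),s["force"].round(1),s["wrist_torque"].round(2),round(s["grip_width"],2));ctrl.dwell(.5)
a=ctrl.get_image("wrist")["color"];b=ctrl.get_image("scene")["color"]
cv2.imwrite("pics/k.png",np.hstack([cv2.resize(a[0:192,150:350],(400,384)),cv2.resize(b[140:240,190:294],(400,384))])[:,:,::-1])
```

```text
24.9083 [552.67  40.92 205.01] [ 3.5  0.5 -1.2] [ 0.01 -0.73  0.03] 23.51
25.4083 [552.68  40.87 205.02] [ 3.2  0.8 -2.2] [ 0.02 -0.75 -0.03] 23.22
25.9083 [552.7   40.88 205.02] [ 3.3  0.1 -2. ] [ 0.   -0.89 -0.03] 23.09
26.4083 [552.72  40.91 205.04] [ 4.1  0.9 -2.1] [ 0.02 -0.9  -0.  ] 23.47
26.9083 [552.71  40.91 205.04] [ 3.7  0.6 -1.9] [ 0.06 -0.89  0.01] 23.34
```

View pics/k.png

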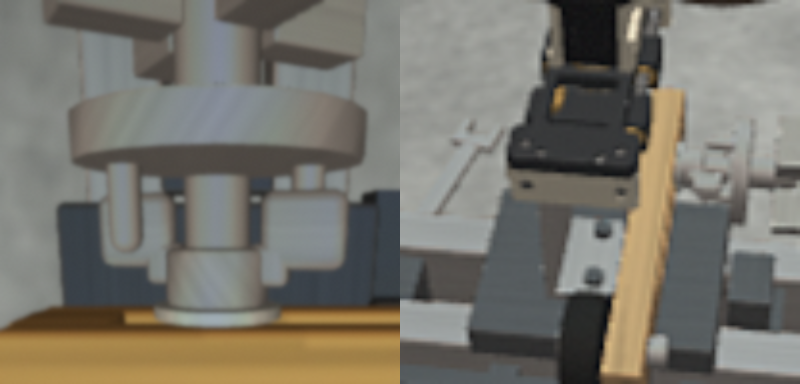

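```bash
python3 -c "
from workcell import ctrl
s=ctrl.get_state();print(s['t'],s['grip_width'],s['grip_force']);print(ctrl.hand_in())"
```

```text
27.5083 23.2908439524413 44.999655650462955
the job is handed in; nothing more can be done
None
```

I handed the job in at about 27.5 s: the saddle is in the headstock notch and the fingers hold the bolt head with 45 N while the driver runs the nut. Pictures show the nut turning and the finger opening stayed near 23 mm, so the head is not slipping; the verdict itself was not shown.

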